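# Shut down the spindle sander, its extractor and the bench supply

## Task

Sanding is finished: shut the bench down by pressing its three switches in this order. First press the sander's stop button (the large round one on its front ledge) fully home so that it latches; only then, so that the extractor has drawn off the last dust, press the big stop key on the extractor's loose cordless remote box fully home; and last cut the supply by pressing the raised end of the isolator's wide rocker right over. Leave the small start buttons alone, and do not pick up or shift the remote box or anything lying about.

Things in the scene. Friction and masses are not known exactly. Their poses are not given: they have to be found in the camera images.
- sander: benchtop spindle sander, grey, fixed. Table 220 x 308 mm at height 115 mm; on it a vertical sanding drum 45 mm across, 60 mm behind the origin, up to height 211 mm. Front (local -x, to the robot): a ledge 86 mm deep, 262 mm wide, its top sloping 0.21 rad down toward the robot, 80 mm high at its middle, 108 mm before the origin. Origin: on the bench under its middle; z up
- sander_stop_top (a point): centre of the top of the sander's stop button: round black mushroom, 35 mm across, on the ledge, left of the start button (local +y); out it stands 15 mm proud of the panel, home 8 mm. Site z is the pressing axis, outward (12 degrees off vertical, toward the robot); pressing straight down works as well
- sander_stop (a joint): sander's stop button: 0 = out (sander running), 0.007 m = fully home, latched (stopped). The key snaps over: it resists with about 4 N at first, and once past half travel it runs home by itself and stays.
- sander_start: the sander's start button (origin on its axis, 5 mm below its top): small round grey one, 21 mm across, 60 mm to the right of the stop button (local -y). It is in at the start; linked to the stop button, it comes out 7 mm as that goes in. Not to be pressed
- remote: cordless remote station of the dust extractor: loose grey plastic box, 84 (x) x 124 (y) x 62 mm high, 0.9 kg, on rubber feet, with two rectangular keys on its flat top. Origin: under its middle, on the bench; z up. To be pressed only, not moved
- remote_stop_top (a point): centre of the top of the remote's stop key: the larger, black rectangular one with three ribs, 36 (x) x 40 (y) mm, 22 mm to the left (local +y) of the box's middle; out it stands 15 mm above the lid (top at height 77 mm), home 8 mm. Press straight down
- remote_stop (a joint): remote's stop key: 0 = out (extractor running), 0.007 m = fully home, latched (stopped). The key snaps over: it resists with about 4 N at first, and once past half travel it runs home by itself and stays.
- remote_start: the remote's start key (origin on its axis, 3 mm below its top): the smaller pale one, 36 (x) x 20 (y) mm, 53 mm to the right of the stop key (local -y). It is in at the start and comes out 7 mm as the stop key goes in. Not to be pressed
- isolator: isolator of the bench supply: bare metal box fixed to the bench, 98 (x) x 104 (y) x 52 mm high, with one wide grey rocker on top, 68 mm long along local x and 36 mm wide, its pivot (along local y) over the box's middle at height 65 mm. Origin: under its middle, on the bench; z up
- rocker_near (a point): pressing point on the top of the rocker's near end (local -x, toward the robot), 24 mm from the pivot, on its width's middle. On, this end is raised (about 78 mm high); off, it is about 10 mm lower. Press straight down here
- rocker (a joint): isolator rocker: 0 = on (near end up), 0.40 rad = off (near end right down). It resists with about 4 N at the pressing point at first, snaps over past 0.2 rad and stays
- ring: turned wooden ring, 106 mm across, 14 mm high, lying on the sander's table; origin at the centre of its underside
- tape_measure: pocket tape measure, 38 x 86 x 70 mm, standing on the bench in front of the two boxes; origin under its middle
- plane: metal block plane, 48 x 160 x 49 mm, at the left front; origin under its middle
- pencil: flat carpenter's pencil, 15 x 156 x 8 mm, at the back beside the sander; origin under its middle

How it is judged:
By the outcome, as a careful person would: the job done as asked, in the order asked, and still so for the second after the job is handed in, with the robot touching nothing.
It also fails if it takes over 51 s, if anything falls off the work surface, if the arm or the gripper's body presses on something with over 40 N, if the wrist force passes 120 N, or if a joint passes its speed limit or range.

## Robot

A 6-joint arm with a two-finger parallel gripper is mounted at the origin on a cart in front of the work surface, level with it; the furniture and walls round the work are solid. World frame = base frame: x ahead of the robot, y to its left, z up, the work surface at z = 0. Lengths are in m, angles in rad, forces in N, time in s.
With the tool pointing down it reaches from about 0.35 to 0.875 m from the base axis. Payload 4.2 kg.
Tool frame: the origin (TCP) lies midway between the tips of the shut fingers; the grasp point (between the pads) lies 19 mm behind it; z points along the fingers, y is the line along which they close (so a half turn about z gives the same grasp; the last joint's range is limited). The gripper opens to 85 mm and grips with 20 to 120 N. Pads are 22 mm wide; open, the fingers measure 114 mm over their backs; the gripper's body (76 mm by 85 mm) begins 54 mm behind the grasp point. The pads swing forward as they close: fully open they stand 13 mm farther back than shut.
Start: joints at [1.387, 0.385, 0.008, 0, -1.194, -0.259], TCP at [0.268, 0.565, 0.231] pointing down, gripper open.
Joint ranges: [-3.14, 3.14], [-1.21, 2.06], [-1.07, 1.41], [-3.16, 2.05], [-2.99, -0.16], [-3.1, 3.1]. Speed limits (rad/s): [2.79, 2.79, 3.14, 3.14, 3.14, 3.14].

## Interface

Orientations are given as a unit quaternion [w, x, y, z].
In Python, from station import robot gives the robot as it stands. The module is installed in compiled form; this text tells all that it offers.
- The arm moves only by the shell command python3 -m creep 'ROWS' [FORCE]. ROWS is JSON, a list of rows, each a list of 3 entries, a list of its own where there are three numbers: the closure, from 0 (fully open) to 1 (shut), then the shift along the world's x, y, z in cm, then the turn about the world's z in rad. A call has exactly 10 rows; each row shifts and turns the commanded pose from where the row before left it; what a row does not reach is not made up. A row lasts 1/10 s, in which the tool goes at most 50 mm and 8.59 degrees, less where a joint would pass 70% of its speed; a pose out of reach is approached as far as the arm can. A call is refused whole if a number of a shift passes 5 or a number of a turn 0.15, either way. A call with a gripper value outside its range is refused whole. The fingers move at their own pace and stop on an object; FORCE is the grip in N (left out, the last holds). Time passes only in rows, so rows that do not move let the fingers close, or fill a call up. It gives the time, the measured TCP pose, the force, the opening and the grip force at its end, in the units of the state.
- robot.state(): the state, without advancing time (a new reading comes with each control period).
- robot.grab_frame(name): name is "scene" or "top" or "wrist"; returns (picture, depth): 400x640x3 uint8, blue, green, red; 400x640 float32, m along the optical axis (not along the pixel's ray), 0 where there is no reading.
- robot.camera_info(name): a dict with "K" (3x3 intrinsics, pixels), "k1" (the pictures are not rectified: a ray, as slopes to the right and down, at radius r is drawn at 1 + k1 r^2 times it, then the intrinsics apply), "R" (3x3) and "t" (3): a world point X has camera coordinates R X + t. Camera axes: x right, y down, z forward; pixel columns grow to the right and rows downward; lengths in m; the calibration is good to about 2 mm. A picture is of the moment at which its call begins: read the wrist's pose just before it. camera_info takes no time and is no camera call; for the wrist camera it gives the pose at the moment of the call.
- robot.job_done(): hands the job in; it is judged then, once.
The state is a dict: "time_s": time; "joint_pos": joint angles; "joint_velocities": joint speeds; "tau": joint torques, N m; "ee_pos": TCP position; "tcp_rot": TCP orientation; "force": force on the tool from outside, world axes, zero at the start; "ft_torque": the same for the moment, N m; "finger_gap": finger opening in m; "gripper_force": force on a finger pad.
Only numpy, scipy, OpenCV 4.12 (cv2) and the standard library are available. Lean on these libraries where they do the work, as an engineer would, in place of code of your own. Each camera call takes 0.05 s, during which the arm holds its last target. There are 200 camera calls.

## Working session

There is one attempt and no reset: what is moved stays moved. The work goes in short steps, Python scripts to look and compute and a shell command to move; the robot and the scene stay as the last step left them, time stands still between calls to the robot, and variables do not carry over. Pictures are saved under pics/ and viewed, at most 10 in all, crops included, and the job is handed in when it is done.

```bash
mkdir -p pics
cat > h.py <<'E'
import numpy as np, cv2
from station import robot
def grab(n,save):
    info=robot.camera_info(n); p,d=robot.grab_frame(n); np.savez(''+save+'.npz',p=p,d=d,**{k:np.array(info[k]) for k in('K','k1','R','t')})
    cv2.imwrite(f'pics/{save}.png',p); return p,d,info
def load(s): 
    z=np.load(''+s+'.npz'); return z['p'],z['d'],z
def ray(i,u,v):
    K=np.array(i['K']);D=np.array([float(i['k1']),0,0,0,0])
    return cv2.undistortPoints(np.array([[[u,v]]],float),K,D)[0,0]
def pt(i,d,u,v):   # by depth
    u0,v0=int(round(u)),int(round(v)); w=d[v0-1:v0+2,u0-1:u0+2]; z=np.median(w[w>0]) if (w>0).any() else 0
    x,y=ray(i,u,v); return np.array(i['R']).T@(np.array([x*z,y*z,z])-np.array(i['t']))
def plane(i,u,v,h):
    R=np.array(i['R']);t=np.array(i['t']);x,y=ray(i,u,v); c=-R.T@t; r=R.T@np.array([x,y,1]); return c+r*(h-c[2])/r[2]
E
python3 - <<'E'
from h import *
s=robot.state(); print(s['time_s'],s['ee_pos'],s['tcp_rot'],s['finger_gap'],s['force'])
grab('top','top0');grab('scene','sc0')
E
```

```text
0.0 [0.26752644 0.56418652 0.2302092 ] [ 1.10123731e-03  9.75572037e-01 -2.19676929e-01 -1.84052226e-04] 0.08528844371073674 [ 0.70268266 -0.00179859  0.29856571]
```

View pics/top0.png

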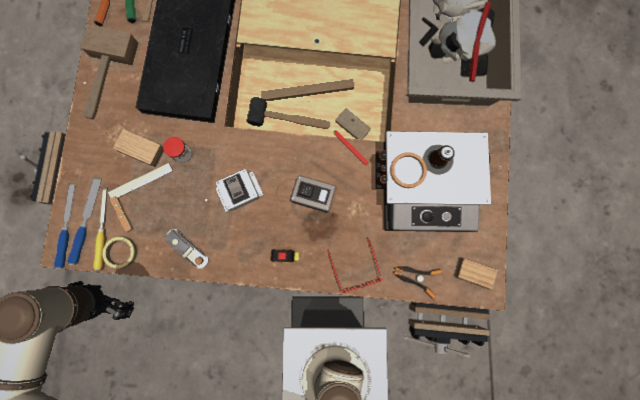

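View pics/sc0.png

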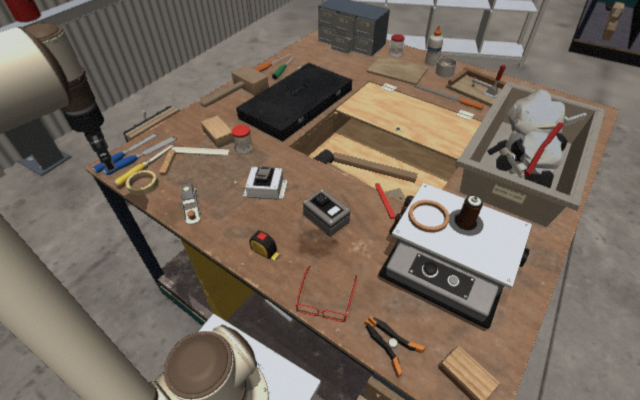

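The top view shows the sander at about (437,180) with its buttons near (428,216) and (450,216). The remote is at (313,193) and the isolator at (238,190). I'll enlarge crops of these and get 3D points.

Run:
```python
from h import *
p,d,i=load('top0')
a=cv2.resize(p[165:220,210:340],None,fx=6,fy=6,interpolation=cv2.INTER_CUBIC)
q,e,j=load('sc0')
b=cv2.resize(p[195:240,380:485],None,fx=5,fy=5,interpolation=cv2.INTER_CUBIC)
c=np.zeros((600,800,3),np.uint8); c[:330,:780]=a; c[340:565,:525]=b; cv2.imwrite('pics/crop0.png',c)
for n,(u,v) in dict(table=(437,150),stop=(428,216),start=(450,216),rem=(305,190),remS=(322,196),iso=(238,182),iso2=(240,194),bench=(300,230),drum=(437,156)).items(): print(n,pt(i,d,u,v).round(4))
```

```text
table [ 0.6866 -0.3005  0.1183]
stop [ 0.4896 -0.2736  0.0969]
start [ 0.4913 -0.343   0.0864]
rem [0.5682 0.0951 0.0749]
remS [0.5515 0.0428 0.0663]
iso [0.5923 0.3013 0.0675]
iso2 [0.5534 0.2918 0.0787]
bench [ 0.4506  0.1115 -0.0016]
drum [ 0.6544 -0.283   0.1725]
```

View pics/crop0.png

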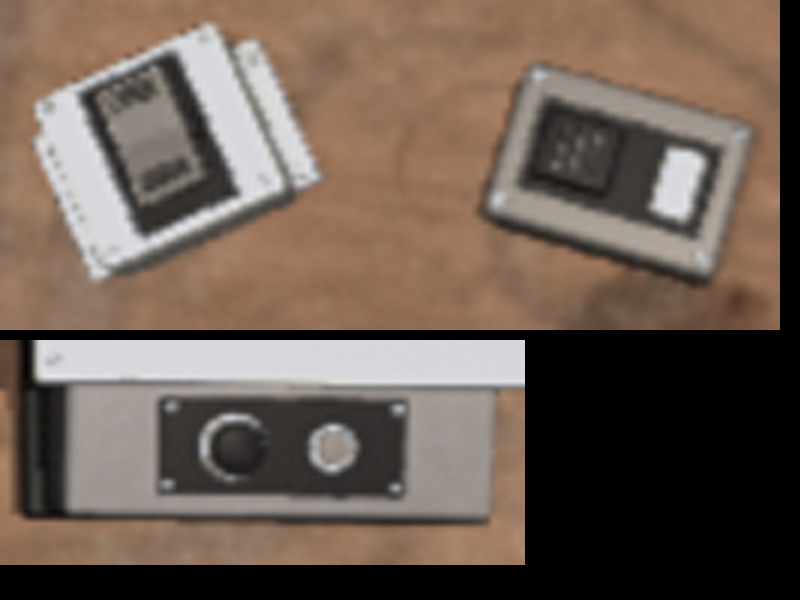

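The crop shows the stop button at top-image (428,216.4), the remote's black key at (305.6,190), and the near end of the rocker at about (237.5,194.7). I'll compute the points at their known heights.

```bash
python3 - <<'E'
from h import *
p,d,i=load('top0')
print('stop',plane(i,428,216.2,.095),'start',plane(i,446.5,216.6,.083))
print('rem',plane(i,305.6,189.8,.077),'remS',plane(i,323,195.4,.067))
print('rock',plane(i,237.5,194.5,.078),'far',plane(i,232.2,178,.065),'ctr',plane(i,234.8,187,.067))
c=np.array([[37,103],[208,28],[292,195],[100,272]])/6+[210,165]
P=np.array([plane(i,*k,.052) for k in c]);print('isobox',P.mean(0),P.round(3).tolist())
E
python3 -m creep '[[1,[0,-3,0],0],[1,[2,-4,0],0],[1,[2,-4.5,0],0],[1,[2,-4.5,0],0],[1,[2,-4.5,0],0],[1,[2,-4.5,0],0],[1,[2,-4.5,0],0],[1,[2,-4.5,0],0],[1,[2,-4.5,0],0],[1,[0,-4.5,0],0]]' 20
```

```text
stop [ 0.48921285 -0.27415135  0.095     ] start [ 0.48969673 -0.33346352  0.083     ]
rem [0.56853513 0.09319838 0.077     ] remS [0.55325069 0.03977577 0.067     ]
rock [0.55187878 0.29940544 0.078     ] far [0.6050725  0.32004873 0.065     ] ctr [0.57670007 0.31063933 0.067     ]
isobox [0.57035512 0.30790569 0.052     ] [[0.594, 0.372, 0.052], [0.634, 0.285, 0.052], [0.547, 0.239, 0.052], [0.506, 0.336, 0.052]]
time_s: 1.1
ee_pos: [0.429, 0.1329, 0.231]
tcp_rot: [0.0, 0.975, -0.22, 0.0]
force: [0.1, 0.3, 0.2]
finger_gap: 0.0001
gripper_force: 0.0
```

```bash
python3 -m creep '[[1,[0.5,-4.5,0],0],[1,[0.5,-4.5,0],0],[1,[0.5,-4.5,0],0],[1,[0.5,-4.5,0],0],[1,[0.5,-4.5,0],0],[1,[0.5,-4.5,0],0],[1,[0.5,-4.5,0],0],[1,[0.5,-3.2,0],0],[0,[0,0,0],0],[1,[0,0,0],0]]'
python3 - <<'E'
from h import *
print(robot.state()['ee_pos'],robot.state()['finger_gap']); grab('wrist','w1')
E
```

```text
time_s: 2.1
ee_pos: [0.4672, -0.2128, 0.2305]
tcp_rot: [-0.0, 0.975, -0.221, -0.001]
force: [-0.2, 0.5, 0.7]
finger_gap: 0.0022
gripper_force: 0.0
[ 0.46720505 -0.21282389  0.23052992] 0.002229262819668019
```

View pics/w1.png

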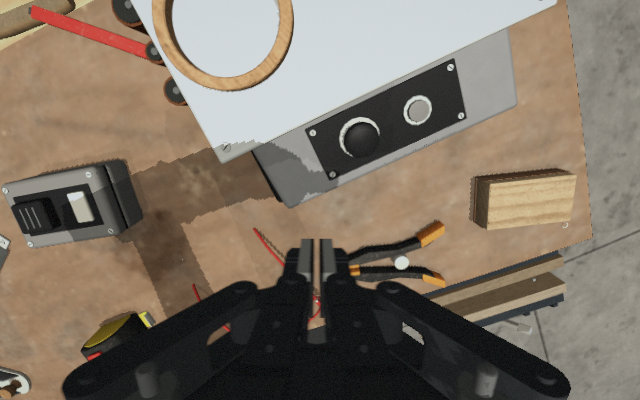

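The wrist view shows the stop mushroom top at (361,139), the start button at (418,109), and the remote key at about (36,213).

Run:
```python
from h import *
p,d,i=load('w1')
print(pt(i,d,361,139),plane(i,361,139,.095),plane(i,418,109,.083), plane(i,36,211,.077),pt(i,d,36,211))
```

```text
[ 0.49326732 -0.27190178  0.0974499 ] [ 0.49290086 -0.27213474  0.095     ] [ 0.49381823 -0.33347553  0.083     ] [0.57452595 0.07963533 0.077     ] [0.57453654 0.07972129 0.07692186]
```

```bash
python3 -m creep '[[1,[1.2,-3,0],0],[1,[1.2,-3,-1.5],0],[1,[0,0,-3],0],[1,[0,0,-3],0],[1,[0,0,-3],0],[1,[0,0,-1.5],0],[1,[0,0,0],0],[1,[0,0,0],0],[1,[0,0,0],0],[1,[0,0,0],0]]'
python3 - <<'E'
from h import *
print(robot.state()['ee_pos'],robot.state()['force']); grab('wrist','w2')
E
```

```text
time_s: 3.15
ee_pos: [0.4926, -0.2722, 0.1127]
tcp_rot: [0.0, 0.976, -0.219, 0.001]
force: [-0.4, -0.5, -0.0]
finger_gap: -0.0002
gripper_force: 0.0
[ 0.49261048 -0.27220432  0.11274194] [-0.40414132 -0.52569614 -0.00809004]
```

View pics/w2.png

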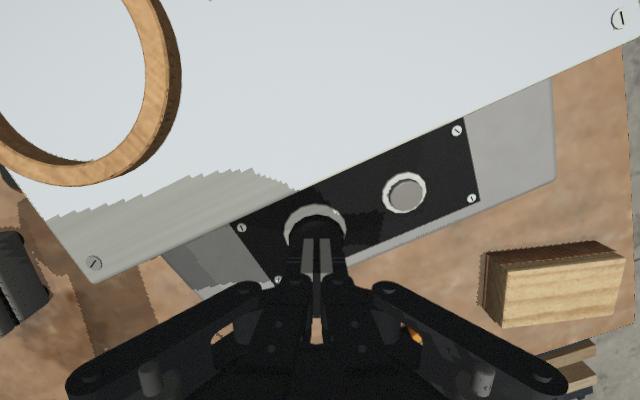

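The fingers at (317,250) stand over the mushroom, whose visible rim is at (316,220), so they are centred. Next I press with fine steps.

```bash
python3 -m creep '[[1,[0,0,-0.5],0],[1,[0,0,-0.5],0],[1,[0,0,-0.3],0],[1,[0,0,-0.2],0],[1,[0,0,-0.2],0],[1,[0,0,-0.2],0],[1,[0,0,-0.2],0],[1,[0,0,-0.2],0],[1,[0,0,0],0],[1,[0,0,0],0]]'
```

```text
time_s: 4.2
ee_pos: [0.4918, -0.2724, 0.0915]
tcp_rot: [0.0, 0.976, -0.219, 0.0]
force: [-6.2, 4.5, 17.5]
finger_gap: -0.0001
gripper_force: 9.2
```

```bash
python3 -m creep '[[1,[0,0,-0.1],0],[1,[0,0,-0.1],0],[1,[0,0,0],0],[1,[0,0,2],0],[1,[0,0,3],0],[1,[0,0,4],0],[1,[-1.2,3,3],0],[1,[-1.2,3,0],0],[1,[0,0,0],0],[1,[0,0,0],0]]'
python3 - <<'E'
from h import *
p,d,i=grab('wrist','w3'); q,e,j=grab('top','top3')
o,f,k=load('w1')
c=np.hstack([x[70:190,290:480] for x in (o,p)]); cv2.imwrite('pics/c3.png',cv2.resize(c,None,fx=2,fy=2))
print(pt(i,d,361,139),pt(i,d,418,109))
E
```

```text
time_s: 5.2
ee_pos: [0.4676, -0.2119, 0.2065]
tcp_rot: [-0.0, 0.976, -0.219, 0.0]
force: [1.0, -0.3, -0.7]
finger_gap: 0.0002
gripper_force: 0.0
[ 0.49673421 -0.26923089  0.09165771] [ 0.49862103 -0.32418339  0.08666314]
```

View pics/c3.png

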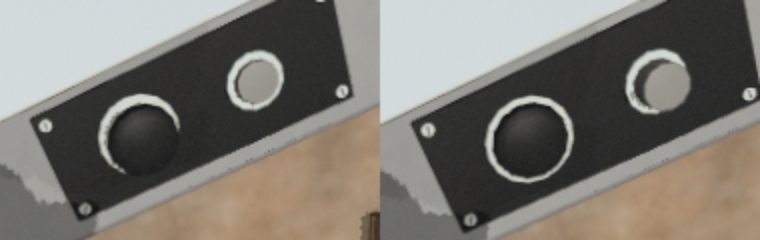

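The stop is flush in its ring at the right of the crop and the start button has come out, so it is latched. Next is the remote.

```bash
python3 -m creep '[[1,[0.8,3,0],0],[1,[0.8,4.2,0],0],[1,[0.8,4.2,0],0],[1,[0.8,4.2,0],0],[1,[0.8,4.2,0],0],[1,[0.8,4.2,0],0],[1,[0.8,4.2,0],0],[1,[0.8,4.2,0],0],[1,[0.8,4,0],0],[1,[0,0,0],0]]'
python3 - <<'E'
from h import *
print(robot.state()['ee_pos']); grab('wrist','w4')
E
```

```text
time_s: 6.3
ee_pos: [0.5414, 0.1553, 0.2049]
tcp_rot: [0.0, 0.976, -0.218, -0.0]
force: [-0.4, -0.5, 0.4]
finger_gap: 0.0003
gripper_force: 0.0
[0.541403   0.15529159 0.20494627]
```

View pics/w4.png

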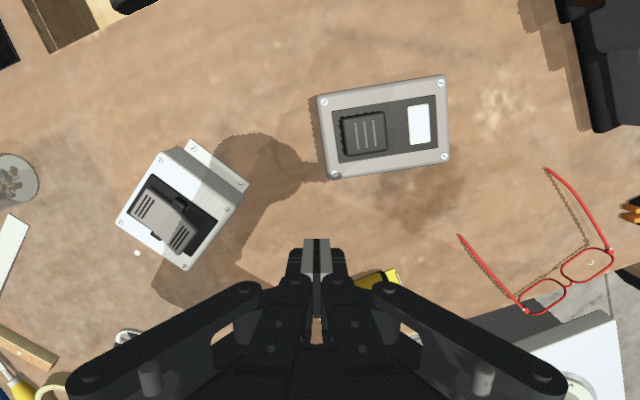

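The key's centre is at (366,132). The rocker's ends are at (150,206) and (182,237).

Run:
```python
from h import *
p,d,i=load('w4')
for u,v,h in [(366,132,.077),(418,125,.067),(182,237,.078),(150,206,.065),(166,220,.068)]: print(u,v,plane(i,u,v,h).round(4),pt(i,d,u,v).round(4))
P=np.array([plane(i,u,v,.062) for u,v in [(324,101),(442,82),(445,157),(336,175)]]);print(P.mean(0),P.round(3).tolist())
```

```text
366 132 [0.5725 0.0902 0.077 ] [0.5725 0.0902 0.0767]
418 125 [0.5566 0.0424 0.067 ] [0.5563 0.042  0.0655]
182 237 [0.5562 0.2968 0.078 ] [0.5562 0.2967 0.0781]
150 206 [0.597  0.3165 0.065 ] [0.5971 0.3143 0.0683]
166 220 [0.5774 0.308  0.068 ] [0.5776 0.3067 0.0699]
[0.56397935 0.06968897 0.062     ] [[0.613, 0.113, 0.062], [0.583, 0.008, 0.062], [0.516, 0.027, 0.062], [0.545, 0.131, 0.062]]
```

```bash
python3 -m creep '[[1,[1.5,-3.2,0],0],[1,[1.4,-3.2,0],0],[1,[0,0,-2],0],[1,[0,0,-3],0],[1,[0,0,-3],0],[1,[0,0,-2],0],[1,[0,0,-1],0],[1,[0,0,0],0],[1,[0,0,0],0],[1,[0,0,0],0]]'
```

```text
time_s: 7.35
ee_pos: [0.5697, 0.0878, 0.0977]
tcp_rot: [-0.001, 0.976, -0.22, 0.001]
force: [-0.0, -0.2, -0.2]
finger_gap: 0.0002
gripper_force: 0.0
```

```bash
python3 -m creep '[[1,[0,0.3,-0.5],0],[1,[0,0,-0.6],0],[1,[0,0,-0.5],0],[1,[0,0,-0.2],0],[1,[0,0,-0.2],0],[1,[0,0,-0.2],0],[1,[0,0,-0.2],0],[1,[0,0,-0.2],0],[1,[0,0,0],0],[1,[0,0,0],0]]'
```

```text
time_s: 8.35
ee_pos: [0.5688, 0.0907, 0.0702]
tcp_rot: [-0.0, 0.976, -0.22, 0.0]
force: [-0.2, 0.4, 0.2]
finger_gap: -0.0
gripper_force: 0.0
```

```bash
python3 -m creep '[[1,[0,0,-0.2],0],[1,[0,0,0],0],[1,[0,0,2],0],[1,[0,0,3],0],[1,[0,0,4],0],[1,[0,0,3],0],[1,[-1.4,3.2,1.5],0],[1,[-1.4,3.2,0],0],[1,[0,0,0],0],[1,[0,0,0],0]]'
python3 - <<'E'
from h import *
p,d,i=grab('wrist','w5'); q,e,j=grab('top','top5')
o,f,k=load('w4')
c=np.hstack([x[60:190,300:460] for x in (o,p)]); cv2.imwrite('pics/c5.png',cv2.resize(c,None,fx=2,fy=2))
E
```

```text
time_s: 9.35
ee_pos: [0.5404, 0.1552, 0.2033]
tcp_rot: [0.0, 0.976, -0.219, -0.0]
force: [0.1, 0.9, -0.4]
finger_gap: 0.0002
gripper_force: 0.0
```

View pics/c5.png

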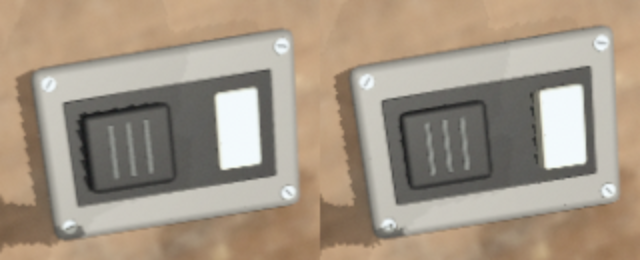

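The right half of the crop shows the stop key lower and the start key out, with the box unmoved. Next is the rocker, with its near point at about (0.552, 0.298).

```bash
python3 -m creep '[[1,[0.3,3,0],0],[1,[0.3,4,0],0],[1,[0.3,4,0],0],[1,[0.3,3.3,0],0],[1,[0,0,-2.5],0],[1,[0,0,-3.5],0],[1,[0,0,-3],0],[1,[0,0,-1],0],[1,[0,0,0],0],[1,[0,0,0],0]]'
python3 - <<'E'
from h import *
print(robot.state()['ee_pos']); grab('wrist','w6')
E
```

```text
time_s: 10.45
ee_pos: [0.554, 0.2978, 0.1046]
tcp_rot: [-0.001, 0.976, -0.22, 0.001]
force: [0.5, -0.6, -0.1]
finger_gap: 0.0002
gripper_force: 0.0
[0.55399393 0.29779097 0.10458091]
```

View pics/w6.png

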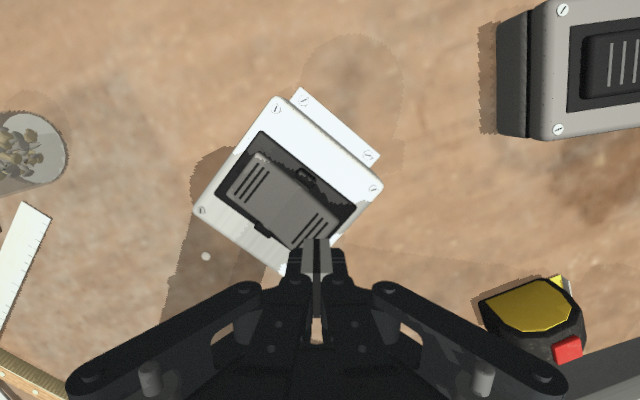

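The fingertips at (317,245) are over the near end's ribs at (312,230). I'll press slightly outward of that point.

```bash
python3 -m creep '[[1,[-0.4,-0.1,-0.8],0],[1,[0,0,-0.8],0],[1,[0,0,-0.6],0],[1,[0,0,-0.2],0],[1,[0,0,-0.2],0],[1,[0,0,-0.2],0],[1,[0,0,-0.2],0],[1,[0,0,-0.2],0],[1,[0,0,-0.2],0],[1,[0,0,0],0]]'
```

```text
time_s: 11.5
ee_pos: [0.5487, 0.2966, 0.0688]
tcp_rot: [0.0, 0.976, -0.22, -0.0]
force: [-0.4, 0.3, 0.2]
finger_gap: -0.0
gripper_force: 0.0
```

```bash
python3 -m creep '[[1,[0,0,-0.1],0],[1,[0,0,-0.1],0],[1,[0,0,0],0],[1,[0,0,2],0],[1,[0,0,3],0],[1,[0,0,4],0],[1,[0,-2,3],0],[1,[-1,-4,1],0],[1,[0,0,0],0],[1,[0,0,0],0]]'
python3 - <<'E'
from h import *
p,d,i=grab('wrist','w7')
o,f,k=load('w4'); q,_,_=load('top0'); t,_,_=grab('top','top7')
a=cv2.resize(o,None,fx=.6,fy=.6);b=cv2.resize(p,None,fx=.6,fy=.6)
c=np.zeros((600,800,3),np.uint8);c[:240,:384]=a;c[:240,400:784]=b
c[250:600,:800]=cv2.resize(t[110:285,180:580],None,fx=2,fy=2)
cv2.imwrite('pics/c7.png',c)
print(np.argwhere(np.abs(q.astype(int)-t).max(2)>60)[:,::-1].shape)
print(robot.state()['force'])
E
```

```text
time_s: 12.5
ee_pos: [0.5387, 0.2362, 0.1978]
tcp_rot: [-0.001, 0.975, -0.22, 0.0]
force: [-0.7, 0.3, -0.1]
finger_gap: -0.0002
gripper_force: 0.0
(16337, 2)
[-0.52630703  0.34930891  0.78582297]
```

View pics/c7.png

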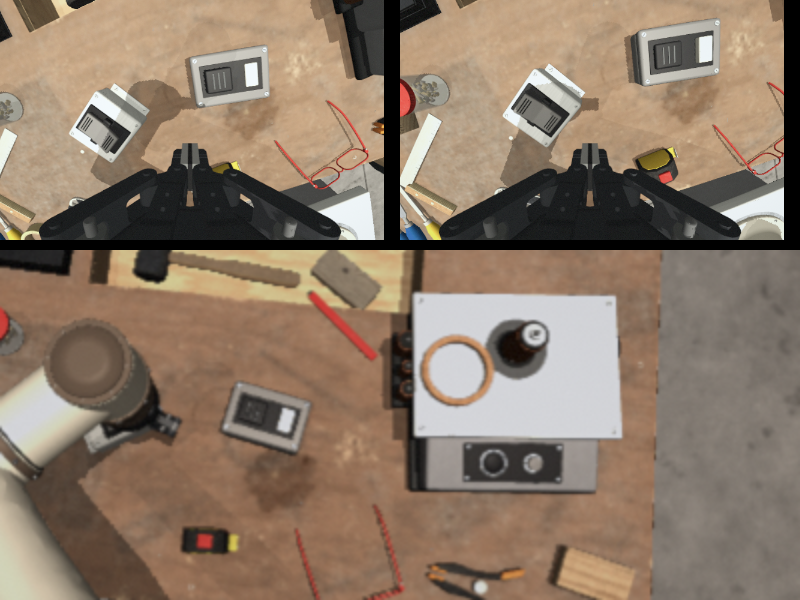

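Nothing else has moved. The rocker is at about (242,167) in the wrist image; I'll check its end heights by depth.

Run:
```python
from h import *
p,d,i=load('w7')
for f in np.linspace(-.3,1.3,9): 
    u,v=222+31*f,153+34*f; print(int(u),int(v),pt(i,d,u,v).round(4),p[int(v),int(u)])
```

```text
212 142 [0.622  0.3065 0.0553] [69 71 71]
218 149 [0.6137 0.3042 0.0558] [37 35 40]
225 156 [0.6054 0.302  0.0561] [40 42 44]
231 163 [0.597  0.2999 0.056 ] [40 38 41]
237 170 [0.589  0.2951 0.0642] [54 57 56]
243 176 [0.5808 0.2923 0.0664] [62 66 64]
249 183 [0.5726 0.2895 0.0685] [111 119 120]
256 190 [0.5642 0.2874 0.0682] [107 112 113]
262 197 [0.5556 0.2853 0.0682] [72 77 77]
```

Run:
```python
from h import *
p,d,i=load('w7'); R,t,K=i['R'],i['t'],i['K']
for s in range(-32,33,8):
    X=np.array([.5745+s/1000*.9,.308+s/1000*.43,.068])
    u,v=cv2.projectPoints(X[None],cv2.Rodrigues(R)[0],t,K,np.array([float(i['k1']),0,0,0]))[0][0,0]
    print(s,int(u),int(v),pt(i,d,u,v).round(4))
```

```text
-32 259 209 [0.5431 0.2982 0.0563]
-24 252 204 [0.5528 0.2979 0.0674]
-16 245 199 [0.5601 0.3011 0.068 ]
-8 239 194 [0.5674 0.3042 0.0689]
0 232 189 [0.5746 0.3076 0.0691]
8 225 184 [0.582  0.3102 0.0712]
16 218 179 [0.5893 0.3125 0.0739]
24 211 174 [0.5964 0.3147 0.0766]
32 204 169 [0.6034 0.3166 0.0798]
```

```bash
python3 -c "
from station import robot
print(robot.job_done())"
```

```text
the job is handed in; nothing more can be done
None
```

I pressed the sander stop, the remote stop key and the isolator rocker fully over, in that order. Camera views after each press confirmed it; I handed the job in at about 12.6 s with the arm clear and no other items visibly moved.

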